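# Close a power supply's cover and seat its row of rivet pins

### The arm

A 6-joint arm with a two-finger parallel gripper is mounted at the origin on a cart in front of the work surface, level with it; the furniture and walls round the work are solid. World frame = base frame: x ahead of the robot, y to its left, z up, the work surface at z = 0. Lengths are in mm, angles in rad, forces in N, time in s.
With the tool pointing down it reaches from about 300 to 775 mm from the base axis. Payload 14.6 kg.
Tool frame: the origin (TCP) lies between the finger pads; the fingertips stand 25 mm ahead of it and the grasp point (between the pads) lies 6 mm ahead of it; z points along the fingers, y is the line along which they close (so a half turn about z gives the same grasp; the last joint's range is limited). The gripper opens to 94 mm and grips with 3 to 60 N. Pads are 16 mm wide; open, the fingers measure 119 mm over their backs; the gripper's body (75 mm by 177 mm) begins 78 mm behind the grasp point.
Start: joints at [-1.322, 0.3, 1.521, -0, 1.321, -0.067], TCP at [170.81, -522.794, 230.446] pointing down, gripper open.
Joint ranges: [-3.03, 3.03], [-0.79, 2.21], [0.23, 2.52], [-1.04, 4.18], [0, 3.07], [-2.55, 2.55]. Speed limits (rad/s): [2.22, 2.22, 2.57, 3.14, 3.14, 3.14].

### API

Orientations are given as [roll, pitch, yaw] about the fixed x, y, z axes, in that order (R = Rz(yaw) Ry(pitch) Rx(roll)).
In Python, from cell import manip gives the robot as it stands. The module is installed in compiled form; this text tells all that it offers.
- The arm moves only by the tool step_arm, never from a script. Its argument "series" is one flat list of numbers, 5 for each row, row after row: the shift along the world's x, y, z in mm, then the turn about the world's z in rad, then the closure, from 0 (fully open) to 1 (shut). In form: [dx, dy, dz, spin, jaw, dx, dy, dz, spin, jaw, ...]. A call has 1 to 20 rows; each row shifts and turns the commanded pose from where the row before left it; what a row does not reach is not made up. A row lasts 1/8 s, in which the tool goes at most 62.5 mm and 10.7 degrees, less where a joint would pass 70% of its speed; a pose out of reach is approached as far as the arm can. A call is refused whole if a number of a shift passes 62.5 or a number of a turn 0.188, either way. A call with a gripper value outside its range is refused whole. The fingers move at their own pace and stop on an object; "squeeze" is the grip in N (left out, the last holds). Time passes only in rows, so rows that do not move let the fingers close. It gives the time, the measured TCP pose, the force, the opening and the grip force at its end, in the units of the state.
- manip.read_state(): the state, without advancing time (a new reading comes with each control period).
- manip.camera(name): name is "scene" or "top" or "wrist"; returns (picture, depth): 384x512x3 uint8, blue, green, red; 384x512 float32, mm along the optical axis (not along the pixel's ray), 0 where there is no reading.
- manip.camera_info(name): a dict with "fovy" (degrees; the focal length in pixels is half the picture's height over the tangent of half this angle, whatever the lens; pixels are square), "cx", "cy" (the principal point, pixels), "eye" and "orientation" of the camera in the world. Camera axes: x right, y down, z forward; pixel columns grow to the right and rows downward; lengths in mm; the calibration is good to about 2 mm. A picture is of the moment at which its call begins: read the wrist's pose just before it. camera_info takes no time and is no camera call; for the wrist camera it gives the pose at the moment of the call.
- manip.sign_off(): hands the job in; it is judged then, once.
The state is a dict: "clock": time; "joints": joint angles; "qd": joint speeds; "effort": joint torques, N m; "eef_pos": TCP position; "eef_rot": TCP orientation; "wrist_force": force on the tool from outside, world axes, zero at the start; "moment": the same for the moment, N m; "finger_gap": finger opening in mm; "finger_force": force on a finger pad.
Only numpy, scipy, OpenCV 4.12 (cv2) and the standard library are available. Lean on these libraries where they do the work, as an engineer would, in place of code of your own. Each camera call takes 0.05 s, during which the arm holds its last target. There are 200 camera calls.

### The job

Close the cover of the power supply unit with your fingertips, without picking anything up: push the grey vented cover by its turned-down front edge until it is fully home under the lip at the back, so that its holes line up. Only then run a fingertip along the row of four white rivet pins, from the end by the green terminal block to the other so that the sheet lies flat, pressing each one down flush with its black collar. Be gentle, do not shove or lift the unit, and leave the things around it alone.

Things in the scene. Friction and masses are not known exactly. Their poses are not given: they have to be found in the camera images.
- unit: power supply standing loose on the bench, 2 kg: bare aluminium case 104 x 166 mm, 51 mm high at the back. Origin: centre of its underside; x from the front (turned-down cover edge, row of pins) to the back (folded lip), y along the row towards the green terminal block at the +y end. With the cover home the pins stand at x -37 mm and y +43, +5, -33, -71 mm
- cover (a joint): slide of the grey vented cover sheet (104 x 139 mm, upper face 48 mm above the bench) on the case, m, growing along the unit's +x: 0 is 16 mm short of home, 0.016 is home, back edge under the folded lip and front edge against the case. About 5 N moves it; it stays where left; the pins travel with it and go down only when it is home (else they meet the case)
- cover_edge (a point): middle of the outer face of the cover's turned-down front edge, 35 mm above the bench; this upright face is 139 mm long and runs from 22 to 48 mm above the bench; it faces the unit's -x
- pin1_top (a point): pin 1 (terminal end): white plastic rivet pin, 9 mm across, standing up to 7 mm above its black collar (18 mm across, its top 50 mm above the bench). This point is the centre of the pin's top face
- pin1 (a joint): how far pin 1 has been pushed down, m: 0 fully up (top 7 mm above the collar), 0.007 flush with the collar. About 4 N moves it and it stays where it is left; beyond flush the finger rests on the rigid collar
- pin2_top (a point): pin 2 (second): as pin 1, 38 mm further along the row towards the unit's -y. Centre of its top face
- pin2 (a joint): how far pin 2 has been pushed down, m: 0 fully up (top 7 mm above the collar), 0.007 flush with the collar. About 4 N moves it and it stays where it is left; beyond flush the finger rests on the rigid collar
- pin3_top (a point): pin 3 (third): as pin 1, 38 mm further along the row towards the unit's -y. Centre of its top face
- pin3 (a joint): how far pin 3 has been pushed down, m: 0 fully up (top 7 mm above the collar), 0.007 flush with the collar. About 4 N moves it and it stays where it is left; beyond flush the finger rests on the rigid collar
- pin4_top (a point): pin 4 (far end): as pin 1, 38 mm further along the row towards the unit's -y. Centre of its top face
- pin4 (a joint): how far pin 4 has been pushed down, m: 0 fully up (top 7 mm above the collar), 0.007 flush with the collar. About 4 N moves it and it stays where it is left; beyond flush the finger rests on the rigid collar
- flux_bottle: bystander: white bottle with a red cap and a thin needle, 34 mm across, 114 mm tall, beyond the unit's terminal end. Origin: centre of its underside
- screwdriver_red: bystander: screwdriver with a red handle, 190 mm long, 20 mm thick, lying in front of the unit. Origin: middle of its underside
- qc_stamp: bystander: wooden hand stamp, 19 x 33 mm, 58 mm tall, standing behind the unit. Origin: centre of its underside
- timer: bystander: small white timer, 50 x 62 x 18 mm, lying beyond the unit's terminal end. Origin: centre of its underside

How it is judged (in metres and radians):
On the way, in this order (a step that is already met when the one before it is completed fails the run):
1. the cover is home under the lip (value of joint cover above 0.014 m), for 0.2 s.
2. pin 1 from the terminal end is flush (value of joint pin1 above 0.0052 m), for 0.1 s.
3. pin 2 from the terminal end is flush (value of joint pin2 above 0.0052 m), for 0.1 s.
4. pin 3 from the terminal end is flush (value of joint pin3 above 0.0052 m), for 0.1 s.
5. pin 4 from the terminal end is flush (value of joint pin4 above 0.0052 m), for 0.1 s.
At the end, for the whole second after the job is handed in: the cover is within 2 mm of home, all four pins are down to within 1.8 mm of flush, the unit stands flat and at rest within 20 mm of where it was, and the bystanders are within 20 mm of where they were (value of joint cover above 0.014 m and value of joint each of pin1, pin2, pin3, pin4 above 0.0052 m and linear speed of unit below 0.01 m/s and distance of each of unit, flux_bottle, screwdriver_red, qc_stamp, timer from where it was at the start of the episode below 0.02 m and angle between unit's own z axis and vertical below 0.03 rad); the robot touches nothing.
It fails at once if a pin is pushed down (3 mm or more) while the cover is not home (within 2 mm) (value of joint cover below 0.014 m and value of joint any of pin1, pin2, pin3, pin4 above 0.003 m).
It fails at once if the unit is shoved or lifted by more than 20 mm, or tipped by more than 0.1 rad (distance of unit from where it was at the start of the episode above 0.02 m or angle between unit's own z axis and vertical above 0.1 rad).
It fails at once if the fingers press on the unit with more than 80 N (contact force between the fingers and unit above 80 N).
It fails at once if a bystander is moved or lifted by more than 20 mm (distance of any of flux_bottle, screwdriver_red, qc_stamp, timer from where it was at the start of the episode above 0.02 m).
It also fails if it takes over 58 s, if anything falls off the work surface, if the arm or the gripper's body presses on something with over 40 N, if the wrist force passes 120 N, or if a joint passes its speed limit or range.

## Working session

There is one attempt and no reset: what is moved stays moved. The work goes in short steps, Python scripts to look and compute and a tool call to move; the robot and the scene stay as the last step left them, time stands still between calls to the robot, and variables do not carry over. Pictures are saved under pics/ and viewed, at most 10 in all, crops included, and the job is handed in when it is done.

Besides the shell and the picture viewer there is one more tool, called after ">>>" by a JSON object that holds its "fn" and its "kwargs", one argument or row to a line. step_arm: Moves the arm, as the interface text tells. Its arguments: {"type":"object","properties":{"series":{"type":"array"},"squeeze":{"type":"number"}},"required":["series"]}

```bash
mkdir -p pics; cat > h.py <<'E'
import numpy as np, cv2
from cell import manip
from scipy.spatial.transform import Rotation as R
def K(n):
    i=manip.camera_info(n); f=192/np.tan(np.radians(i['fovy'])/2); return i,f
def rot(i):
    o=np.array(i['orientation'],float)
    return o if o.shape==(3,3) else R.from_euler('xyz',o).as_matrix()
def ray(n,u,v,z=None,d=None):
    i,f=K(n); r=rot(i)@np.array([(u-i['cx'])/f,(v-i['cy'])/f,1.]); e=np.array(i['eye'])
    return e+r*(d if d is not None else (z-e[2])/r[2])
E
python3 - <<'E'
from h import *
for n in ('scene','top'):
    p,d=manip.camera(n); np.save(n+'.npy',d); cv2.imwrite(f'pics/{n}0.png',cv2.resize(p,(796,597),interpolation=cv2.INTER_CUBIC)); cv2.imwrite(n+'.png',p)
    print(manip.camera_info(n))
print(manip.read_state())
E
```

```text
{'fovy': 50.238633035623856, 'cx': 256.6301654328235, 'cy': 194.78438939922137, 'eye': array([ 156.74970076, 1078.65926237,  617.39485451]), 'orientation': array([-2.14465308, -0.02224573, -2.70293208])}
{'fovy': 48.250938920398134, 'cx': 251.32670566553966, 'cy': 192.54188525479552, 'eye': array([462.29628458, 301.74555229, 968.59094981]), 'orientation': array([-3.04880932, -0.02009406, -1.56565005])}
{'clock': 0.1, 'joints': array([-1.32159400e+00,  3.00404950e-01,  1.52152204e+00, -3.47802932e-05,
        1.32073528e+00, -6.66035567e-02]), 'qd': array([-0.00129238, -0.00258468, -0.00086535,  0.00048831,  0.00156091,
       -0.00041255]), 'effort': array([ 9.89371911e-04, -5.32648265e+01, -3.53284764e+01,  7.09819794e-02,
        2.35219690e-02, -7.33900970e-05]), 'eef_pos': array([ 170.75335269, -522.59029087,  229.94758865]), 'eef_rot': array([-3.14052317e+00, -3.75726141e-05,  3.15814485e-01]), 'wrist_force': array([ 0.0455478 , -0.69004569, -0.43094967]), 'moment': array([0.02130282, 0.03043614, 0.02569679]), 'finger_force': 0.0, 'finger_gap': 93.91436367020364}
```

View pics/top0.png

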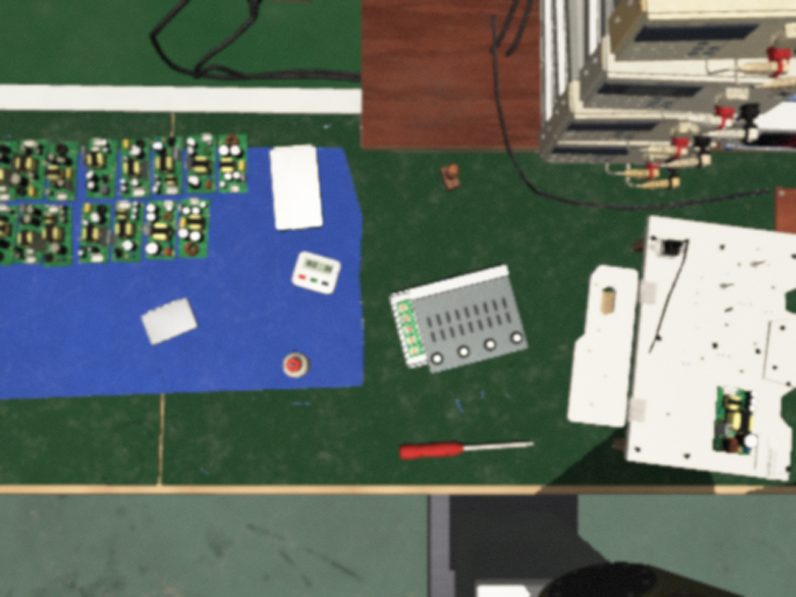

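View pics/scene0.png

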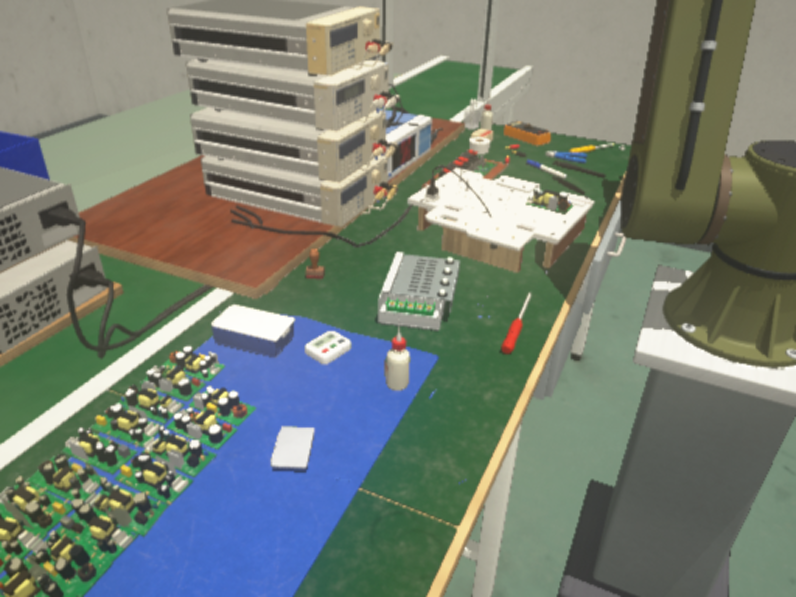

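The top view shows the unit at about (459,317) in the enlarged picture. The pins run from (437,359) to (516,338), and the screwdriver lies in front at y≈450. I'll enlarge this part to measure it.

```bash
python3 - <<'E'
from h import *
p=cv2.imread('top.png'); c=p[165:245,245:345]; cv2.imwrite('pics/topc.png',cv2.resize(c,(750,600),interpolation=cv2.INTER_CUBIC))
d=np.load('top.npy')
for u,v in [(281,231),(298,226),(315,222),(332,217.5)]: print(ray('top',u,v,z=57).round(1))
for u,v in [(300,205),(300,245),(270,235)]: print(ray('top',u,v,d=d[v,u]).round(1))
E
```

```text
[465.7 220.5  57. ]
[476.5 184.3  57. ]
[485.2 148.   57. ]
[495.  111.5  57. ]
[521.9 178.3  46.3]
[434.8 172.7   0.7]
[456.9 240.3   1.2]
```

View pics/topc.png

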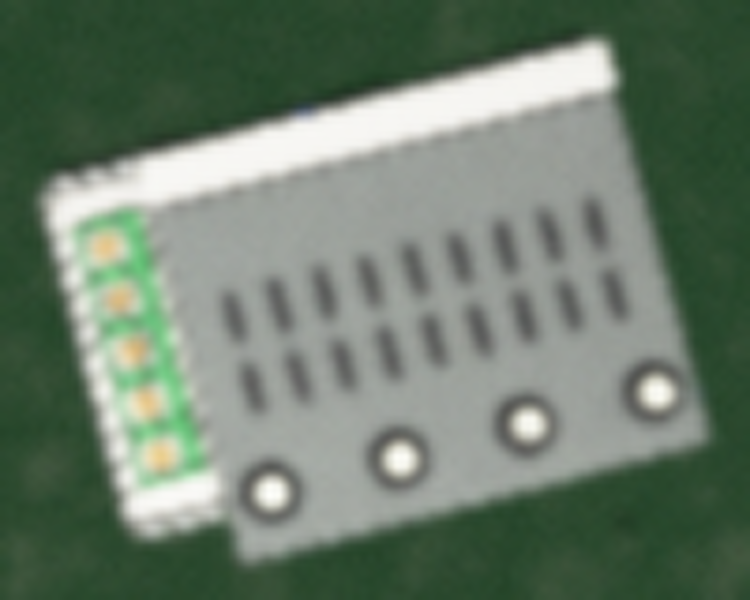

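```bash
python3 - <<'E'
from h import *
P=np.array([ray('top',a/7.5+244.5,b/7.5+164.5,z=57) for a,b in [(270,493),(399,459),(526,425),(656,392)]])[:,:2]
E=np.array([ray('top',a/7.5+244.5,b/7.5+164.5,z=48) for a,b in [(245,562),(707,437)]])[:,:2]
L=np.array([ray('top',a/7.5+244.5,b/7.5+164.5,z=51) for a,b in [(42,190),(605,40)]])[:,:2]
print(P.round(1),E.round(1),L.round(1))
for q in (P[0]-P[3],E[0]-E[1],L[0]-L[1]): print(np.arctan2(-q[0],q[1]),np.hypot(*q))
yaw=np.arctan2(-(P[0]-P[3])[0],(P[0]-P[3])[1])
ux=np.array([np.cos(yaw),np.sin(yaw)]);uy=np.array([-ux[1],ux[0]])
O=P.mean(0)+14*uy+(37+16)*ux   # pins at y mean -14, x -53 now (if cover=0)
print('yaw',yaw,'O',O,'front edge x',(E-O)@ux,(E-O)@uy,'back',(L-O)@ux,(L-O)@uy)
for y in(-5,): 
  for x in (-100,-68-8,-52-8): print(x,(O+x*ux+y*uy).round(1))
# screwdriver
for a,b in [(402,452),(463,449),(532,444)]: print(ray('top',a*512/796-.2,b*512/796-.2,z=10).round(1))
E
```

```text
[[467.4 221.5]
 [477.1 184.9]
 [487.  148.7]
 [496.5 111.6]] [[447.8 227.9]
 [484.1  95.2]] [[553.6 286.4]
 [598.4 123.9]]
0.2594427942944031 113.78290484685542
0.2668885607463879 137.62460688498663
0.26859371969853957 168.59261264295012
yaw 0.2594427942944031 O [529.63967921 193.82241842] front edge x [-70.37833184 -69.35362063] [ 53.95262538 -83.6681666 ] back [46.93408077 48.47683766] [ 83.34028103 -85.24527274]
-100 [434.3 163.3]
-76 [457.5 169.5]
-60 [472.9 173.6]
[335.2 266.3  10. ]
[339.6 179.8  10. ]
[346.9  81.4  10. ]
```

>>> {"fn": "step_arm", "kwargs": {
  "series": [18,47,0,-0.052,1,18,47,0,0,1,18,47,0,0,1,18,47,0,0,1,18,47,0,0,1,18,47,0,0,1,18,47,0,0,1,18,47,0,0,1,18,47,0,0,1,18,47,0,0,1,18,47,0,0,1,18,47,0,0,1,18,47,0,0,1,18,47,0,0,1,0,0,0,0,1,0,0,0,0,1],
  "squeeze": 10
}}

```text
clock: 2.1
eef_pos: [422.5, 134.8, 230.1]
eef_rot: [3.141, 0.001, 0.264]
wrist_force: [0.2, -0.9, 0.4]
finger_gap: 0.0
finger_force: 0.0
```

>>> {"fn": "step_arm", "kwargs": {
  "series": [6,14,0,0,1,6,14,-25,0,1,0,0,-40,0,1,0,0,-40,0,1,0,0,-40,0,1,0,0,-30,0,1,0,0,0,0,1,0,0,0,0,1]
}}

```text
clock: 3.1
eef_pos: [435.5, 163.3, 56.6]
eef_rot: [-3.142, -0.001, 0.263]
wrist_force: [0.0, 0.5, -0.3]
finger_gap: 0.3
finger_force: 0.0
```

```bash
python3 - <<'E'
from h import *
s=manip.read_state();print(s['eef_pos'],s['wrist_force'])
p,d=manip.camera('top');np.save('top1.npy',d); cv2.imwrite('pics/top1.png',cv2.resize(p[165:260,235:355],(800,633))[:600])
p,d=manip.camera('wrist');cv2.imwrite('pics/wrist1.png',p)
E
```

```text
[435.53838151 163.32166951  56.63340005] [ 0.04498845  0.54671335 -0.26606422]
```

View pics/wrist1.png

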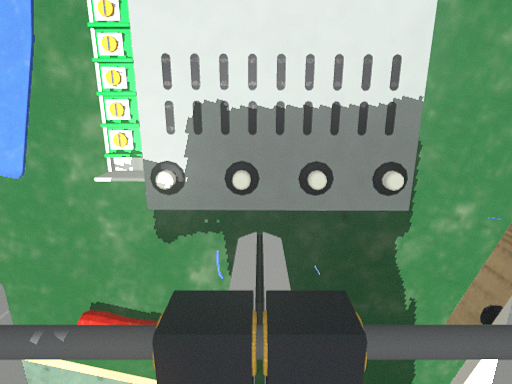

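The fingertips (260,235) are square to the cover's front edge (row 210) and sit between pins 2 and 3. I'll push now.

>>> {"fn": "step_arm", "kwargs": {
  "series": [4.8,1.3,0,0,1,4.8,1.3,0,0,1,4.8,1.3,0,0,1,1.9,0.5,0,0,1,1.9,0.5,0,0,1,1.9,0.5,0,0,1,1.9,0.5,0,0,1,1.9,0.5,0,0,1,1.9,0.5,0,0,1,1.9,0.5,0,0,1,0,0,0,0,1]
}}

```text
clock: 4.58
eef_pos: [462.2, 170.5, 55.3]
eef_rot: [-3.142, 0.001, 0.264]
wrist_force: [-4.4, -1.3, 2.5]
finger_gap: 0.8
finger_force: 2.1
```

```bash
python3 - <<'E'
from h import *
s=manip.read_state();print(s['eef_pos'],s['wrist_force'])
p,d=manip.camera('wrist');cv2.imwrite('pics/wrist2.png',p)
E
```

```text
[462.19957129 170.5402856   55.31036489] [-4.44777074 -1.29295574  2.54571687]
```

View pics/wrist2.png

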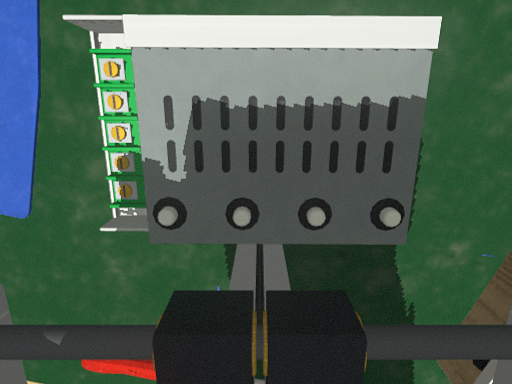

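>>> {"fn": "step_arm", "kwargs": {
  "series": [1.45,0.4,0,0,1,1.45,0.4,0,0,1,1.45,0.4,0,0,1,1.45,0.4,0,0,1,1,0.25,0,0,1,0,0,0,0,1]
}}

```text
clock: 5.38
eef_pos: [467.3, 171.9, 55.2]
eef_rot: [3.141, 0.006, 0.264]
wrist_force: [-18.6, -6.3, 14.2]
finger_gap: 0.7
finger_force: 9.9
```

>>> {"fn": "step_arm", "kwargs": {
  "series": [1,0.25,0,0,1,0,0,0,0,1]
}}

```text
clock: 5.62
eef_pos: [468.3, 172.1, 55.2]
eef_rot: [3.141, 0.006, 0.264]
wrist_force: [-19.0, -5.7, 13.8]
finger_gap: 0.4
finger_force: 10.0
```

>>> {"fn": "step_arm", "kwargs": {
  "series": [1,0.25,0,0,1,0,0,0,0,1]
}}

```text
clock: 5.88
eef_pos: [469.2, 172.4, 55.2]
eef_rot: [3.141, 0.006, 0.264]
wrist_force: [-19.2, -6.0, 14.6]
finger_gap: 0.3
finger_force: 9.9
```

>>> {"fn": "step_arm", "kwargs": {
  "series": [1,0.25,0,0,1,0,0,0,0,1]
}}

```text
clock: 6.12
eef_pos: [470.3, 172.7, 55.2]
eef_rot: [3.141, 0.006, 0.264]
wrist_force: [-18.4, -5.9, 14.4]
finger_gap: 0.2
finger_force: 9.9
```

```bash
python3 - <<'E'
from h import *
p,d=manip.camera('wrist');np.save('w3.npy',d);cv2.imwrite('pics/wrist3.png',p)
print(manip.camera_info('wrist'))
p,d=manip.camera('top');cv2.imwrite('top3.png',p)
# lip displacement vs start via template match (lip's right part + case)
a=cv2.imread('top.png')
def sh(t0,x,y,w,h):
    t=cv2.resize(a[y:y+h,x:x+w],None,fx=8,fy=8,interpolation=cv2.INTER_CUBIC); s=cv2.resize(p[y-12:y+h+12,x-12:x+w+12],None,fx=8,fy=8,interpolation=cv2.INTER_CUBIC)
    r=cv2.matchTemplate(s,t,cv2.TM_CCOEFF_NORMED);_,m,_,l=cv2.minMaxLoc(r);print(t0,np.array(l)/8-12,m)
sh('terminal',250,188,22,42); sh('slots',273,190,56,32); sh('lip',262,168,66,16)
print(np.linalg.norm(ray('top',300,200,z=50)-ray('top',301,200,z=50)))
E
```

```text
{'fovy': 61.40741377371206, 'cx': 259.2548318332994, 'cy': 200.08200074562856, 'eye': array([548.84070608, 194.59523254, 208.23949092]), 'orientation': array([ 2.85712021e+00,  1.09953040e-03, -1.30663334e+00])}
terminal [-1.    -2.125] 0.82438063621521
slots [ 4.125 -8.125] 0.4126055836677551
lip [-0.75 -2.  ] 0.9975825548171997
2.1593047389854605
```

View pics/wrist3.png

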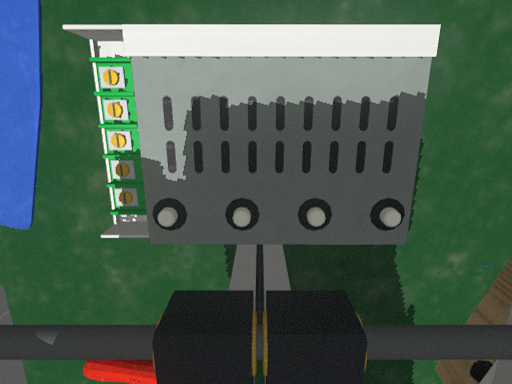

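The finger pushes a steady 20 N and the unit has crept about 4.6 mm. I'll check whether the cover is home before going on.

```bash
python3 - <<'E'
from h import *
yaw=.264;ux=np.array([np.cos(yaw),np.sin(yaw)])
w=lambda u,v,z:ray('wrist',u,v,z=z)[:2]@ux
print('wrist: lipback',w(282,24.5,51),'pins',[round(w(u,v,57),1) for u,v in[(168,216),(242,216),(316,216),(390,217)]],'edge',w(200,244,48),'casefront z48,30,0',w(110,237,48),w(110,237,30),w(110,237,2))
d=np.load('w3.npy')
for u,v in [(110,234),(125,230),(282,40),(282,70),(316,216),(200,235)]: print((u,v),ray('wrist',u,v,d=d[v,u]).round(1))
a=cv2.imread('top.png')[165:245,245:345];b=cv2.imread('top3.png')[165:245,245:345]
im=np.hstack([cv2.resize(x[20:,:52],None,fx=7.6,fy=7.6,interpolation=cv2.INTER_CUBIC) for x in(a,b)]);cv2.imwrite('pics/cmp.png',im);print(im.shape)
E
```

```text
wrist: lipback 614.6162032806826 pins [np.float64(528.2), np.float64(528.2), np.float64(528.2), np.float64(527.7)] edge 509.1236424322071 casefront z48,30,0 513.1516633683962 505.57502022461756 493.789130889851
(110, 234) [461.7 256.5  42.5]
(125, 230) [463.7 250.5  37.4]
(282, 40) [578.3 192.3  51.2]
(282, 70) [567.  188.7  45.8]
(316, 216) [505.1 153.6  55.5]
(200, 235) [476.  208.1  46.6]
(456, 790, 3)
```

View pics/cmp.png

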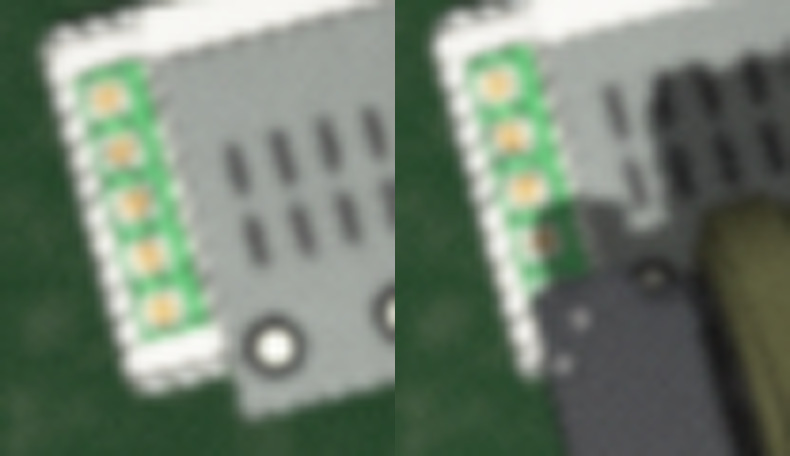

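>>> {"fn": "step_arm", "kwargs": {
  "series": [1,0.25,0,0,1,1,0.25,0,0,1,0,0,0,0,1]
}}

```text
clock: 6.6
eef_pos: [472.3, 173.2, 55.1]
eef_rot: [3.141, 0.006, 0.264]
wrist_force: [-18.4, -5.9, 12.5]
finger_gap: 0.6
finger_force: 9.7
```

```bash
python3 - <<'E'
from h import *
a=cv2.imread('pics/wrist3.png');p,d=manip.camera('wrist');cv2.imwrite('wrist4.png',p)
def sh(n,x,y,w,h,m=8):
    t=cv2.resize(a[y:y+h,x:x+w],None,fx=6,fy=6,interpolation=cv2.INTER_CUBIC); s=cv2.resize(p[y-m:y+h+m,x-m:x+w+m],None,fx=6,fy=6,interpolation=cv2.INTER_CUBIC)
    _,q,_,l=cv2.minMaxLoc(cv2.matchTemplate(s,t,cv2.TM_CCOEFF_NORMED));print(n,np.array(l)/6-m,q)
sh('pins',150,195,255,60);sh('lip',65,15,380,30);sh('term',95,65,45,130);sh('bench',440,240,40,100)
E
```

```text
pins [0. 0.] 0.9878367781639099
lip [-0.33333333  0.        ] 0.9971822500228882
term [-0.16666667  0.16666667] 0.9767244458198547
bench [0.16666667 0.83333333] 0.907507061958313
```

The lip, terminal block and pins all stay fixed relative to the finger while it pushes, so the cover is home and only the unit slides. I'll back off and measure the pins.

>>> {"fn": "step_arm", "kwargs": {
  "series": [-3,-0.8,0,0,1,-10,-2.7,0,0,1,-10,-2.7,0,0,1,0,0,30,0,1,0,0,30,0,1,0,0,0,0,1,0,0,0,0,1]
}}

```text
clock: 7.52
eef_pos: [450.8, 167.4, 114.8]
eef_rot: [-3.142, 0.001, 0.264]
wrist_force: [-0.6, 0.5, -0.7]
finger_gap: 0.3
finger_force: 0.0
```

```bash
python3 - <<'E'
from h import *
s=manip.read_state();print(s['eef_pos'],s['eef_rot'],s['wrist_force'])
p,d=manip.camera('wrist');cv2.imwrite('pics/wrist5.png',p);np.save('w5.npy',d)
g=p.min(2); m=((g>110)&(p.max(2)-g<40)).astype(np.uint8)
n,l,st,c=cv2.connectedComponentsWithStats(m)
for i in range(1,n):
    x,y,w,h,A=st[i]
    if 60<A<800 and .7<w/h<1.4: print(c[i].round(1),w,h,A,ray('wrist',*c[i],z=57).round(1))
E
```

```text
[450.78588359 167.35747724 114.7673159 ] [-3.14158115e+00  6.03175521e-04  2.63794272e-01] [-0.59007132  0.54707015 -0.69463131]
[147.8  50.2] 20 17 187 [542.8 262.3  57. ]
[150.2  75. ] 20 17 171 [529.4 258.5  57. ]
[152.3  99.2] 18 16 165 [515.8 254.9  57. ]
[154.2 122.4] 18 16 156 [502.1 251.3  57. ]
[152.1 144.3] 14 15 84 [488.2 250.2  57. ]
[188.4 156.4] 12 13 117 [486.6 225.9  57. ]
[245.5 156.4] 12 13 121 [496.3 189.9  57. ]
[302.5 156.3] 12 13 119 [506.1 154.   57. ]
[360.2 156.4] 13 12 115 [515.9 117.5  57. ]
```

View pics/wrist5.png

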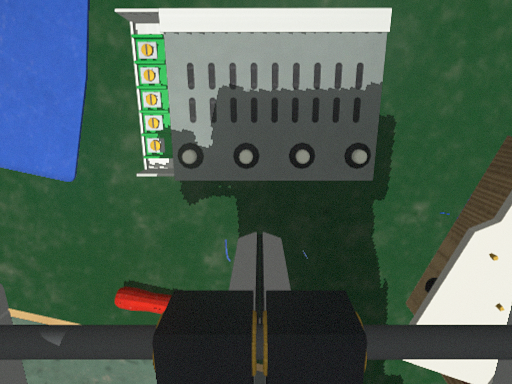

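Pins measured. I'll move over pin 1 and press it.

>>> {"fn": "step_arm", "kwargs": {
  "series": [12,19.5,0,0,1,12,19.5,0,0,1,11.8,19.5,0,0,1,0,0,-15,0,1,0,0,-13,0,1,0,0,0,0,1,0,0,0,0,1]
}}

```text
clock: 8.45
eef_pos: [487.1, 225.6, 87.5]
eef_rot: [-3.142, 0.0, 0.263]
wrist_force: [0.4, -0.8, 1.0]
finger_gap: 0.5
finger_force: 0.0
```

>>> {"fn": "step_arm", "kwargs": {
  "series": [0,0,-2,0,1,0,0,-2,0,1,0,0,-2,0,1,0,0,-1,0,1,0,0,0,0,1]
}}

```text
clock: 9.07
eef_pos: [487.2, 226.0, 80.5]
eef_rot: [3.142, -0.0, 0.264]
wrist_force: [-1.0, -0.9, 2.6]
finger_gap: 0.3
finger_force: 1.2
```

>>> {"fn": "step_arm", "kwargs": {
  "series": [0,0,-1.5,0,1,0,0,-1.5,0,1,0,0,-1,0,1,0,0,0,0,1]
}}

```text
clock: 9.57
eef_pos: [487.1, 226.0, 76.3]
eef_rot: [3.142, -0.0, 0.264]
wrist_force: [-0.3, 0.6, 1.6]
finger_gap: 0.2
finger_force: 0.9
```

>>> {"fn": "step_arm", "kwargs": {
  "series": [0,0,-1,0,1,0,0,0,0,1]
}}

```text
clock: 9.82
eef_pos: [487.1, 226.0, 75.4]
eef_rot: [-3.142, -0.0, 0.264]
wrist_force: [0.4, -1.0, 2.2]
finger_gap: 0.4
finger_force: 1.2
```

>>> {"fn": "step_arm", "kwargs": {
  "series": [0,0,-0.7,0,1,0,0,0,0,1]
}}

```text
clock: 10.07
eef_pos: [487.2, 226.0, 75.2]
eef_rot: [-3.142, -0.0, 0.264]
wrist_force: [-1.9, -1.2, 8.6]
finger_gap: 0.6
finger_force: 4.3
```

>>> {"fn": "step_arm", "kwargs": {
  "series": [0,0,-0.7,0,1,0,0,0,0,1]
}}

```text
clock: 10.32
eef_pos: [487.2, 226.1, 75.0]
eef_rot: [-3.142, -0.0, 0.264]
wrist_force: [-5.9, -2.5, 16.2]
finger_gap: 0.7
finger_force: 8.0
```

>>> {"fn": "step_arm", "kwargs": {
  "series": [0,0,16,0,1,4.9,-18.1,0,0,1,4.9,-18.1,0,0,1,0,0,0,0,1,0,0,-6,0,1,0,0,-2,0,1,0,0,-2,0,1,0,0,-2,0,1,0,0,-2,0,1,0,0,-1,0,1,0,0,0,0,1]
}}

```text
clock: 11.7
eef_pos: [496.8, 189.9, 75.2]
eef_rot: [-3.141, 0.0, 0.264]
wrist_force: [-4.5, -0.3, 6.0]
finger_gap: 0.6
finger_force: 3.2
```

>>> {"fn": "step_arm", "kwargs": {
  "series": [0,0,-1,0,1,0,0,0,0,1]
}}

```text
clock: 11.95
eef_pos: [496.9, 190.0, 75.0]
eef_rot: [-3.141, -0.0, 0.264]
wrist_force: [-9.2, -1.1, 17.9]
finger_gap: 0.6
finger_force: 8.8
```

Same contact height and force as pin 1. On to pins 3 and 4.

>>> {"fn": "step_arm", "kwargs": {
  "series": [0,0,16,0,1,4.9,-18.1,0,0,1,4.9,-18.1,0,0,1,0,0,0,0,1,0,0,-6,0,1,0,0,-2,0,1,0,0,-2,0,1,0,0,-2,0,1,0,0,-2,0,1,0,0,-1,0,1,0,0,-1,0,1,0,0,0,0,1]
}}

```text
clock: 13.45
eef_pos: [506.8, 153.8, 75.0]
eef_rot: [-3.141, -0.0, 0.264]
wrist_force: [-9.4, -0.3, 17.0]
finger_gap: 0.7
finger_force: 8.5
```

>>> {"fn": "step_arm", "kwargs": {
  "series": [0,0,16,0,1,4.9,-18.2,0,0,1,4.9,-18.2,0,0,1,0,0,0,0,1,0,0,-6,0,1,0,0,-2,0,1,0,0,-2,0,1,0,0,-2,0,1,0,0,-2,0,1,0,0,-1,0,1,0,0,-1,0,1,0,0,0,0,1]
}}

```text
clock: 14.95
eef_pos: [516.5, 117.3, 75.0]
eef_rot: [-3.141, -0.0, 0.264]
wrist_force: [-8.2, -1.1, 15.7]
finger_gap: 0.1
finger_force: 8.2
```

>>> {"fn": "step_arm", "kwargs": {
  "series": [0,0,20,0,1,-15,-4,40,0,1,-20,20,30,0,1,-20,20,0,0,1,-10,10,0,0,1,0,0,0,0,1,0,0,0,0,1]
}}

```text
clock: 15.82
eef_pos: [451.9, 162.8, 163.7]
eef_rot: [3.141, 0.0, 0.264]
wrist_force: [0.3, 0.8, -0.4]
finger_gap: 0.7
finger_force: 0.0
```

```bash
python3 - <<'E'
from h import *
p,d=manip.camera('wrist');cv2.imwrite('pics/wrist6.png',p)
q,_=manip.camera('top');a=cv2.imread('top.png')
x,y,w,h,m=262,168,66,16,12
t=cv2.resize(a[y:y+h,x:x+w],None,fx=8,fy=8);s=cv2.resize(q[y-m:y+h+m,x-m:x+w+m],None,fx=8,fy=8)
_,v,_,l=cv2.minMaxLoc(cv2.matchTemplate(s,t,cv2.TM_CCOEFF_NORMED));print('unit shift mm',(np.array(l)/8-m)*2.16,v)
E
```

```text
unit shift mm [-2.16 -6.48] 0.9981198906898499
```

View pics/wrist6.png

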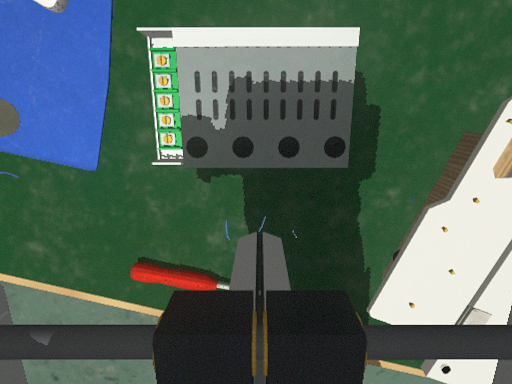

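All four collars (197–335, 147) now show no raised white pin. The cover is home, and the unit has moved about 7 mm. The arm is clear, so I'll hand in.

```bash
python3 -c "
from cell import manip
print(manip.sign_off())"
```

```text
the job is handed in; nothing more can be done
None
```

The job is handed in: the cover is home under the lip and pins 1 to 4 are pressed down onto their collars in order, with the unit shifted about 7 mm and the bystanders untouched; no verdict came back at hand-in.

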